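# Reseat the lid left ajar at the salad counter

## Task

Of the three lidded garnish dishes, one lid was left ajar, so that a crescent of its dish lies open. Take that lid by its upright tab and raise the tab edge first, while the opposite edge still rests on the dish; then lift the whole lid just clear (a few centimetres at most), bring it over the middle of its dish and set it down there while still held, not dropped, so that it lies flat and centered and closes the mouth. Let go, leaving the dish standing where it is.

Things in the scene. Friction and masses are not known exactly. Their poses are not given: they have to be found in the camera images.
- lid: The lid that lies ajar: a flat round plain steel disc, 120 mm across and 8 mm thick, with one upright steel tab near its rim; 0.12 kg, loose. Origin: centre of its flat underside; z up; x points from the centre towards the tab, roughly away from the robot (within 50 degrees). At the start it lies flat on its dish, 22 to 33 mm off-centre. The other two dishes carry the same lids, properly centered; nothing is asked of them.
- dish: The round black dish under that lid: loose, 0.7 kg, with a flat level rim at 40 mm height, 116 mm across outside and 88 mm across the mouth; a few cherry tomatoes inside, below the rim. Origin: centre of its underside, on the counter; z up. Properly shut, the lid's origin is 40 mm straight above this origin; any yaw of the lid will do.
- lid_tab (a point): The grip point in the lid's tab. The tab is an upright plate 26 mm long (along lid x), 12 mm thick (along lid y), its top 42 mm above the lid's underside, that is 34 mm above the lid's upper face. This point lies in it, on lid x at 44 mm from the lid's centre and 30 mm above the underside. Pinch it across its 12 mm thickness, from above.
- lid_heel (a point): The point of the lid's lower rim opposite the tab: 60 mm from the lid's centre on its -x side, at the underside. The lid is tilted about this edge when the tab is raised first. At the start it is level with the dish's rim.
Things that resemble listed ones, but are neither listed nor needed, are in the scene too. What is shaped like the lid but green is not meant. What is shaped like the dish but yellow is not meant.

How it is judged:
By the outcome, as a careful person would: the job done as asked, in the order asked, and still so for the second after the job is handed in, with the robot touching nothing.
It also fails if it takes over 38 s, if anything falls off the work surface, if the arm or the gripper's body presses on something with over 40 N, if the wrist force passes 120 N, or if a joint passes its speed limit or range.

## Robot

A 6-joint arm with a two-finger parallel gripper is mounted at the origin on the work surface. World frame = base frame: x ahead of the robot, y to its left, z up, the work surface at z = 0. Lengths are in m, angles in rad, forces in N, time in s.
With the tool pointing down it reaches from about 0.25 to 0.775 m from the base axis. Payload 4 kg.
Tool frame: the origin (TCP) lies midway between the tips of the shut fingers; the grasp point (between the pads) lies 19 mm behind it; z points along the fingers, y is the direction in which the jaws open and shut (so a half turn about z gives the same grasp; the last joint's range is limited). The gripper opens to 94 mm and grips with 3 to 60 N. Pads are 16 mm wide; open, the fingers measure 119 mm over their backs; the gripper's body (75 mm by 177 mm) begins 78 mm behind the grasp point.
Start: joints at [-1.431, 0.087, 1.371, -0, 1.684, -0.103], TCP at [0.132, -0.534, 0.206] pointing down, gripper open.
Joint ranges: [-3.1, 3.1], [-0.76, 2.03], [0.27, 2.55], [-1.08, 4.22], [0.17, 2.65], [-2.57, 2.57]. Speed limits (rad/s): [2.79, 2.79, 3.14, 3.14, 3.14, 3.14].

## Interface

Orientations are given as [roll, pitch, yaw] about the fixed x, y, z axes, in that order (R = Rz(yaw) Ry(pitch) Rx(roll)).
In Python, from bench import robot gives the robot as it stands.
- The arm moves only by the tool drive_tool, never from a script. Its argument "series" is a list that holds one entry, the list of rows, each a list of 7 numbers: the turn, a rotation vector about the tool's x, y, z in rad, then the shift along the tool's x, y, z in cm, then the opening in per cent of the stroke, from 0 (shut) to 100 (fully open). In form: [[[rx, ry, rz, tx, ty, tz, fingers], ...]]. A call has 1 to 20 rows; each row is the pose to reach, as a shift and turn from the pose measured when the call began, along the tool's axes at that moment; what a row does not reach only later rows make up. A row lasts 1/10 s, in which the tool goes at most 50 mm and 8.59 degrees, less where a joint would pass 70% of its speed; a pose out of reach is approached as far as the arm can. A call with a gripper value outside its range is refused whole. The fingers move at their own pace and stop on an object; the grip force is fixed at half the most. Time passes only in rows, so rows that repeat a pose let the fingers close. It gives the time, the measured TCP pose, the force and the opening at its end, in the units of the state.
- robot.get_obs(): the state, without advancing time (a new reading comes with each control period).
- robot.snapshot(name): name is "scene" or "top" or "wrist"; returns a dict with "img" (420x560x3 uint8, blue, green, red), "depth" (420x560 float32, m along the optical axis (not along the pixel's ray), 0 where there is no reading), "vertical_fov" (degrees; the focal length in pixels is half the picture's height over the tangent of half this angle, whatever the lens; pixels are square), "cx", "cy" (the principal point, pixels), "rvec" (rotation vector, rad) and "tvec" (3), from world to camera coordinates, as OpenCV has them. Camera axes: x right, y down, z forward; pixel columns grow to the right and rows downward; lengths in m; the calibration is good to about 2 mm. A picture is of the moment at which its call begins.
- robot.close_job(): hands the job in, once; it reports no verdict.
The state is a dict: "time": time; "joint_positions": joint angles; "qvel": joint speeds; "joint_torque": joint torques, N m; "tool_pos": TCP position; "ee_rot": TCP orientation; "wrist_force": force on the tool from outside, world axes, zero at the start; "wrist_torque": the same for the moment, N m; "width": finger opening in m.
Only numpy, scipy, OpenCV 4.12 (cv2) and the standard library are available. Lean on these libraries where they do the work, as an engineer would, in place of code of your own. Each camera call takes 0.05 s, during which the arm holds its last target.

## Working session

There is one attempt and no reset: what is moved stays moved. The work goes in short steps, Python scripts to look and compute and a tool call to move; the robot and the scene stay as the last step left them, time stands still between calls to the robot, and variables do not carry over. Pictures are saved under pics/ and viewed, and the job is handed in when it is done.

Besides the shell and the picture viewer there is one more tool, called after ">>>" as name([rows], argument=value, ...), one row to a line, values as JSON. drive_tool: Moves the arm, as the interface text tells. Its arguments: {"type":"object","properties":{"series":{"type":"array","items":{"type":"array","items":{"type":"array","items":{"type":"number"}}}}},"required":["series"]}

```bash
mkdir -p pics; ls; python3 - <<'E'
from bench import robot
import cv2,pickle
o=robot.get_obs();print(o)
for n in["scene","top"]:
    s=robot.snapshot(n);cv2.imwrite(f"pics/{n}1.png",s["img"]);pickle.dump(s,open(f"{n}1.pkl","wb"));print(n,s["vertical_fov"],s["cx"],s["cy"],s["rvec"],s["tvec"])
E
```

```text
pics
{'time': 0.0, 'joint_positions': array([-1.43110175e+00,  8.79510477e-02,  1.37227110e+00, -3.85887800e-05,
        1.68360741e+00, -1.03097198e-01]), 'qvel': array([-1.52039300e-03,  6.77972527e-04, -8.48556808e-05,  4.63577768e-04,
        2.22232388e-04, -7.31193694e-04]), 'joint_torque': array([-4.21415652e-04, -3.40174663e+01, -3.02429938e+01,  7.16383732e-02,
        3.29287641e-02, -1.73862213e-04]), 'tool_pos': array([ 0.13213238, -0.53331162,  0.20429781]), 'ee_rot': array([-3.13936367e+00, -1.92061132e-04,  2.42787259e-01]), 'wrist_force': array([ 1.0699729 , -0.33855285, -0.4127639 ]), 'wrist_torque': array([ 0.03506126,  0.03642577, -0.00779899]), 'width': 0.09372928382569866}
scene 54.16426129125807 278.0388866670641 203.34661194066697 [ 0.91780566  2.2846559  -1.29065362] [ 0.38978806 -0.1383652   1.11704055]
top 53.24225795177961 280.5598187506518 206.8693648981359 [ 2.19139438 -2.15436707  0.04921377] [0.00144829 0.5680202  0.86271397]
```

View pics/top1.png

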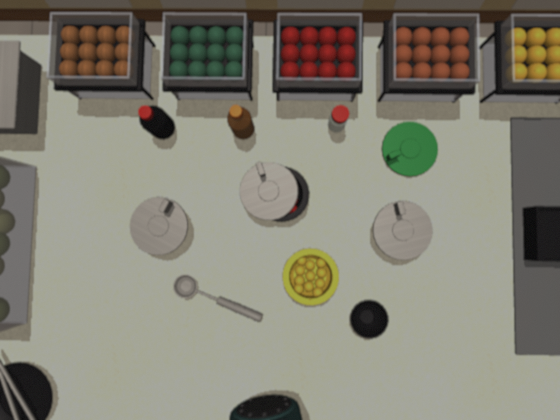

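View pics/scene1.png

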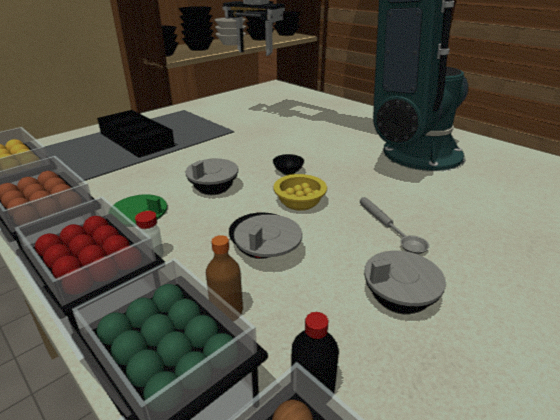

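The ajar lid is at about (270,190) in the top view. Its dish shows black at lower right (300,200), and the tab is at (262,172). The amber bottle at (240,122) stands close by. Next I measure them.

```bash
cat > h.py <<'E'
import numpy as np,cv2,pickle
def K(s):
    h=s["img"].shape[0];f=h/2/np.tan(np.radians(s["vertical_fov"])/2);return f
def Rt(s): return cv2.Rodrigues(np.array(s["rvec"],float))[0],np.array(s["tvec"],float).ravel()
def cloud(s):
    f=K(s);R,t=Rt(s);d=s["depth"];v,u=np.mgrid[:d.shape[0],:d.shape[1]]
    c=np.stack([(u-s["cx"])/f*d,(v-s["cy"])/f*d,d],-1)
    w=(c-t)@R; w[d==0]=np.nan; return w
def ray(s,uv,z):
    f=K(s);R,t=Rt(s);uv=np.atleast_2d(np.array(uv,float))
    c=np.stack([(uv[:,0]-s["cx"])/f,(uv[:,1]-s["cy"])/f,np.ones(len(uv))],-1)
    dw=c@R;o=-R.T@t;k=(z-o[2])/dw[:,2];return o+dw*k[:,None]
def proj(s,P):
    f=K(s);R,t=Rt(s);c=np.atleast_2d(P)@R.T+t
    return np.stack([c[:,0]/c[:,2]*f+s["cx"],c[:,1]/c[:,2]*f+s["cy"]],-1)
E
python3 - <<'E'
from h import *
s=pickle.load(open("top1.pkl","rb"));w=cloud(s);z=w[...,2]
np.set_printoptions(precision=4,suppress=True)
print("table",np.nanmedian(z[300:330,60:150]))
roi=np.zeros(z.shape,bool);roi[155:230,230:315]=1
m=(roi&(abs(z-.048)<.004)).astype(np.uint8)
cs,_=cv2.findContours(m,cv2.RETR_EXTERNAL,cv2.CHAIN_APPROX_NONE);c=max(cs,key=cv2.contourArea)
(u,v),r=cv2.minEnclosingCircle(c);P=ray(s,c[:,0]+0.0,.048);(x,y),R=cv2.minEnclosingCircle(P[:,:2].astype(np.float32))
print("lid",u,v,r,x,y,R,np.nanmedian(z[m>0]))
e=cv2.fitEllipse(cv2.convexHull(c));print(e,ray(s,[e[0]],.048))
t=roi&(z>.065)&(z<.1);print("tab",t.sum(),np.nanmean(w[t],0),np.argwhere(t).mean(0)[::-1])
T=w[t]; print(T.min(0),T.max(0))
for n,(u0,u1,v0,v1) in dict(amber=(222,260,98,140),wht=(325,352,100,132),blk=(135,178,100,142),bin2=(165,255,10,100),bin3=(272,365,10,100)).items():
    q=w[v0:v1,u0:u1].reshape(-1,3);q=q[q[:,2]>.02];print(n,q.min(0),q.max(0),q[q[:,2]>q[:,2].max()-.01].mean(0))
im=cv2.resize(s["img"][140:240,215:330],None,fx=6,fy=6,interpolation=cv2.INTER_CUBIC);im=np.clip(im.astype(float)*1.8,0,255).astype(np.uint8);cv2.imwrite("pics/crop1.png",im)
s2=pickle.load(open("scene1.pkl","rb"))
im=cv2.resize(s2["img"][200:275,215:315],None,fx=7,fy=7,interpolation=cv2.INTER_CUBIC);im=np.clip(im.astype(float)*1.8,0,255).astype(np.uint8);cv2.imwrite("pics/crop2.png",im)
E
```

```text
table -9.200182919092773e-05
lid 268.1761779785156 190.360107421875 29.123380661010742 0.5994759202003479 0.03623368591070175 0.05979189649224281 0.04807309037320999
((268.22100830078125, 190.4296417236328), (57.52871322631836, 58.01043701171875), 54.820011138916016) [[0.5993 0.0363 0.048 ]]
tab 85 [0.6396 0.0516 0.0808] [260.0118 168.2   ]
[0.6274 0.0433 0.0665] [0.654  0.0597 0.0852]
amber [0.7147 0.0716 0.0205] [0.8013 0.1192 0.1388] [0.7393 0.096  0.1349]
wht [ 0.7331 -0.1226  0.0205] [ 0.7678 -0.0862  0.0893] [ 0.7512 -0.1047  0.0848]
blk [0.7129 0.2445 0.0203] [0.7664 0.2985 0.124 ] [0.7401 0.2725 0.1197]
bin2 [0.7909 0.0714 0.0201] [0.9416 0.2453 0.1342] [0.8708 0.1478 0.1293]
bin3 [ 0.7911 -0.1475  0.02  ] [0.9415 0.0317 0.1345] [ 0.8681 -0.062   0.1294]
```

View pics/crop1.png

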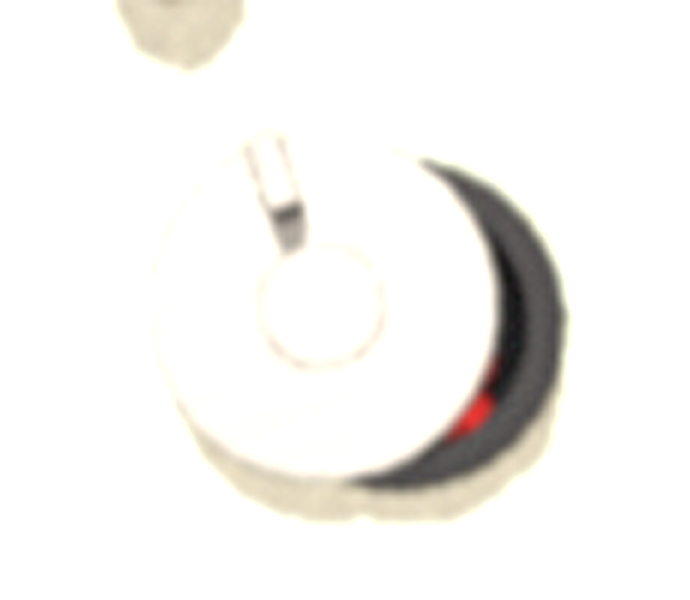

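View pics/crop2.png

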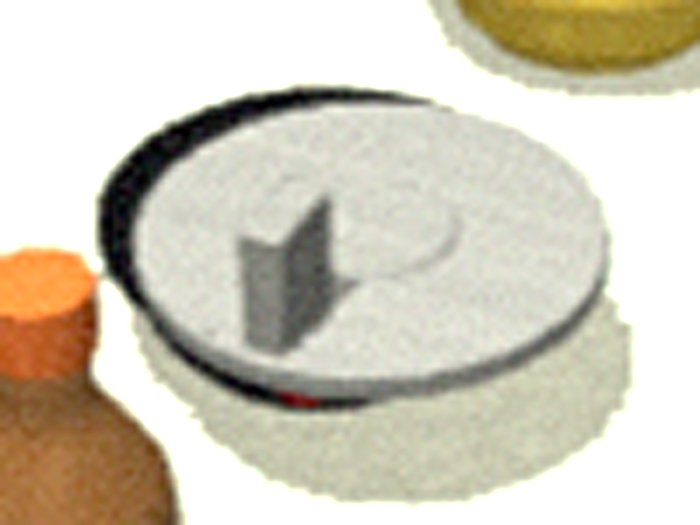

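```bash
python3 - <<'E'
from h import *
from scipy.optimize import least_squares
np.set_printoptions(precision=4,suppress=True)
s=pickle.load(open("top1.pkl","rb"));w=cloud(s);z=w[...,2]
g=s["img"].astype(int);roi=np.zeros(z.shape,bool);roi[155:235,232:318]=1
L=np.array([.5994,.0363])
d=(roi&(g.max(2)<75))
d=d.astype(np.uint8);n,lab,st,_=cv2.connectedComponentsWithStats(d);i=1+np.argmax(st[1:,4]);d=(lab==i).astype(np.uint8);print(st[i])
cs,_=cv2.findContours(d,cv2.RETR_EXTERNAL,cv2.CHAIN_APPROX_NONE);c=max(cs,key=cv2.contourArea)[:,0]
P=ray(s,c.astype(float),.040)[:,:2]
P=P[np.linalg.norm(ray(s,c.astype(float),.048)[:,:2]-L,axis=1)>.066]
f=lambda p,r:np.linalg.norm(P-p[:2],axis=1)-r
a=least_squares(lambda p:f(p,p[2]),[.59,.01,.058],loss='soft_l1',f_scale=.001);print("free",a.x,len(P))
b=least_squares(lambda p:f(p,.0577),[.59,.01],loss='soft_l1',f_scale=.001);print("fix",b.x,np.std(f(b.x,.058)))
q=w[(d>0)&(abs(z-.04)<.006)];print("rim z",np.median(q[:,2]),len(q))
off=b.x-L;print("offset",off,np.linalg.norm(off))
# depth check
m=roi&(abs(z-.04)<.0025)&(np.linalg.norm(w[...,:2]-L,axis=-1)>.062);q=w[m][:,:2]
print("rim pts r",np.percentile(np.linalg.norm(q-b.x,axis=1),[1,50,99]))
t=roi&(z>.078)&(z<.088);T=w[t];print("tabtop",len(T),T.mean(0));v=T.mean(0)[:2]-L;print(np.linalg.norm(v),np.degrees(np.arctan2(v[1],v[0])))
rect=cv2.minAreaRect((T[:,:2]*1000).astype(np.float32));print(rect)
E
```

```text
[275 169  34  53 500]
free [0.5939 0.0108 0.0554] 72
fix [0.5946 0.0135] 0.0033368916999615573
rim z 0.03986016292160895 401
offset [-0.0048 -0.0228] 0.023269916930203575
rim pts r [0.0463 0.0541 0.0603]
tabtop 78 [0.6404 0.0519 0.0817]
0.043822396069220906 20.801308512460025
((640.783203125, 52.14037322998047), (25.75945281982422, 11.559732437133789), 21.561681747436523)
```

```bash
cat > dish.py <<'E'
from h import *
from scipy.optimize import least_squares
def dish(s,th=80,L=np.array([.5994,.0363])):
    g=s["img"].astype(int).max(2)
    res=[]
    c0=np.array([.5945,.0115])
    for it in range(3):
        pts=[]
        for a in np.radians(np.arange(0,360,3)):
            rr=np.arange(.045,.075,.0005);X=c0+rr[:,None]*[np.cos(a),np.sin(a)]
            uv=proj(s,np.c_[X,np.full(len(X),.04)]).astype(np.float32)
            val=cv2.remap(g.astype(np.float32),uv[:,0][None],uv[:,1][None],cv2.INTER_LINEAR)[0]
            ok=np.linalg.norm(X-L,axis=1)>.064
            dark=(val<th)&ok
            if dark.sum()<8: continue
            k=np.max(np.nonzero(dark)); 
            if k<len(rr)-2: pts.append(X[k]+.00025*np.array([np.cos(a),np.sin(a)]))
        P=np.array(pts)
        a=least_squares(lambda p:np.linalg.norm(P-p[:2],axis=1)-p[2],[*c0,.058],loss='soft_l1',f_scale=.0007)
        b=least_squares(lambda p:np.linalg.norm(P-p[:2],axis=1)-.058,c0,loss='soft_l1',f_scale=.0007)
        c0=b.x
    return a.x,b.x,len(P),np.linalg.norm(P-b.x,axis=1)-.058
if __name__=="__main__":
    np.set_printoptions(precision=4,suppress=True)
    for n in["top1","scene1"]:
        s=pickle.load(open(n+".pkl","rb"))
        for th in (70,85,100):
            r=dish(s,th);print(n,th,*r[:3],np.percentile(r[3],[5,50,95]))
E
python3 dish.py
```

```text
top1 70 [0.5932 0.01   0.0555] [0.5938 0.013 ] 48 [-0.0013 -0.0001  0.0008]
top1 85 [0.5933 0.0105 0.0568] [0.5936 0.012 ] 51 [-0.0008 -0.0002  0.0008]
top1 100 [0.5931 0.0102 0.0573] [0.5932 0.011 ] 52 [-0.0007 -0.0002  0.0007]
scene1 70 [0.5941 0.0126 0.0567] [0.5941 0.0142] 41 [-0.0007 -0.0002  0.0007]
scene1 85 [0.5939 0.0131 0.0575] [0.5939 0.0137] 43 [-0.0008 -0.0001  0.0008]
scene1 100 [0.5938 0.0125 0.0576] [0.5938 0.013 ] 44 [-0.0003 -0.0002  0.0007]
```

Measured so far:

| Item | Position (x, y) | Other |
|---|---|---|
| Lid | (0.599, 0.036) | z 48 mm |
| Tab | (0.6405, 0.052) | yaw about 21°, 43.8 mm from the lid centre (expected 44) |
| Dish | about (0.5935, 0.012) | offset about 25 mm, within the stated range |

Next I go to a hover over the tab.

```bash
cat > go.py <<'E'
from h import *
from scipy.spatial.transform import Rotation as Ro
def rel(o,p,yawdeg,tilt=0):
    """shift(cm)/turn in tool axes from present pose to target with tool down, yaw, tilt"""
    R0=Ro.from_euler('xyz',o["ee_rot"]);R1=Ro.from_euler('xyz',[np.pi,0,np.radians(yawdeg)])*Ro.from_rotvec([0,tilt,0])
    return (R0.inv()*R1).as_rotvec(),R0.inv().apply(np.array(p)-o["tool_pos"])*100
E
python3 - <<'E'
from go import *
from bench import robot
o=robot.get_obs();print(rel(o,[.6405,.052,.160],21.2))
E
```

```text
(array([-0.00192553, -0.00029703, -0.12719598]), array([ 63.41733145, -44.59053567,   4.54112481]))
```

>>> drive_tool([
  [[0, 0, -0.01, 4, -2.8, 0.0, 60], [0, 0, -0.02, 8, -5.6, 0, 60], [0, 0, -0.03, 12, -8.4, 0, 60], [0, 0, -0.04, 16, -11.2, 0, 60], [0, 0, -0.05, 20, -14, 0, 60], [0, 0, -0.06, 24, -16.8, 0, 60], [0, 0, -0.07, 28, -19.7, 0, 60], [0, 0, -0.08, 32, -22.5, 0, 60], [0, 0, -0.09, 36, -25.3, 0, 60], [0, 0, -0.1, 40, -28.1, 0, 60], [0, 0, -0.11, 44, -30.9, 0, 60], [0, 0, -0.12, 48, -33.7, 0, 60], [0, 0, -0.127, 52, -36.6, 0.5, 60], [0, 0, -0.127, 55, -38.7, 1, 60], [0, 0, -0.127, 58, -40.8, 2, 60], [-0.002, 0, -0.127, 61, -42.9, 3, 60], [-0.002, 0, -0.127, 62.8, -44.2, 4, 60], [-0.002, 0, -0.127, 63.4, -44.6, 4.5, 60], [-0.002, 0, -0.127, 63.4, -44.6, 4.5, 60], [-0.002, 0, -0.127, 63.4, -44.6, 4.5, 60]],
])

```text
time: 2.1
tool_pos: [0.6399, 0.0511, 0.1606]
ee_rot: [3.141, 0.0, 0.369]
wrist_force: [0.0, -0.1, 0.1]
width: 0.0563
```

```bash
python3 - <<'E'
from go import *
from bench import robot
np.set_printoptions(precision=4,suppress=True)
s=robot.snapshot("wrist");cv2.imwrite("pics/wrist1.png",s["img"]);pickle.dump(s,open("wrist1.pkl","wb"))
o=robot.get_obs();print(o["time"],o["tool_pos"],o["ee_rot"],o["width"],o["wrist_force"]);print(rel(o,[.6405,.052,.053],21.2))
R,t=Rt(s);print(-R.T@t)
w=cloud(s);z=w[...,2];T=w[(z>.077)&(z<.088)];T=T[np.linalg.norm(T[:,:2]-[.64,.052],axis=1)<.03];print("tabtop",len(T),T.mean(0) if len(T) else 0, cv2.minAreaRect((T[:,:2]*1000).astype(np.float32)) if len(T) else 0)
for n,p in dict(tab=[.6405,.052,.082],lid=[.5994,.0363,.048],dish=[.5935,.0115,.04]).items(): print(n,proj(s,p))
E
```

```text
2.15 [0.64   0.0509 0.1612] [ 3.1409 -0.0007  0.3685] 0.05605198443325217 [-0.2741 -0.0754 -0.4645]
(array([ 0.0007, -0.0007, -0.0015]), array([ 0.0771, -0.0923, 10.818 ]))
[0.7019 0.076  0.3399]
tabtop 402 [0.6402 0.0519 0.0817] ((639.6624145507812, 51.71485900878906), (25.98764991760254, 11.583951950073242), 21.341215133666992)
tab [[274.5204 215.4238]]
lid [[274.2542 248.998 ]]
dish [[294.1378 259.2458]]
```

View pics/wrist1.png

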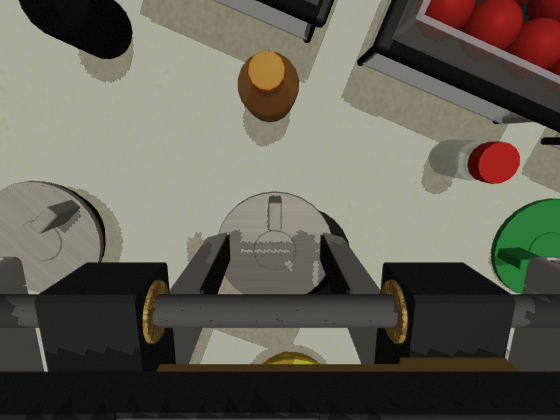

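The wrist view shows the tab at (274,213), midway between the fingers, at (0.640, 0.0518) with yaw 21.3°. That agrees with the top view, so I descend and grip.

>>> drive_tool([
  [[0, 0, 0, 0.05, -0.1, 3, 60], [0, 0, 0, 0.05, -0.1, 6, 60], [0, 0, 0, 0.05, -0.1, 8.5, 60], [0, 0, 0, 0.05, -0.1, 10, 60], [0, 0, 0, 0.05, -0.1, 10.8, 60], [0, 0, 0, 0.05, -0.1, 10.8, 60], [0, 0, 0, 0.05, -0.1, 10.8, 60]],
])

```text
time: 2.85
tool_pos: [0.6411, 0.0517, 0.0548]
ee_rot: [3.14, -0.003, 0.368]
wrist_force: [-0.4, -0.4, 1.5]
width: 0.0562
```

```bash
python3 - <<'E'
from go import *
from bench import robot
np.set_printoptions(precision=4,suppress=True)
o=robot.get_obs();print(o["time"],o["tool_pos"],o["ee_rot"],o["width"],o["wrist_force"]);print(rel(o,[.6402,.0519,.053],21.2))
E
```

```text
2.85 [0.6411 0.0517 0.0548] [ 3.1399 -0.0031  0.3682] 0.05620456759050472 [-0.4172 -0.4205  1.5118]
(array([ 0.0017, -0.0031, -0.0018]), array([-0.0813, -0.0528,  0.1814]))
```

>>> drive_tool([
  [[0, 0, 0, 0, 0, 0.1, 45], [0, 0, 0, 0, 0, 0.1, 30], [0, 0, 0, 0, 0, 0.1, 20], [0, 0, 0, 0, 0, 0.1, 15], [0, 0, 0, 0, 0, 0.1, 10], [0, 0, 0, 0, 0, 0.1, 5], [0, 0, 0, 0, 0, 0.1, 0], [0, 0, 0, 0, 0, 0.1, 0], [0, 0, 0, 0, 0, 0.1, 0]],
])

```text
time: 3.75
tool_pos: [0.6411, 0.0518, 0.0538]
ee_rot: [3.14, -0.003, 0.368]
wrist_force: [-0.6, -0.6, 0.2]
width: 0.0118
```

```bash
python3 - <<'E'
from go import *
from bench import robot
np.set_printoptions(precision=4,suppress=True)
for n in["top","scene"]:
    s=robot.snapshot(n);cv2.imwrite(f"pics/{n}2.png",s["img"]);pickle.dump(s,open(f"{n}2.pkl","wb"))
o=robot.get_obs();print(o["time"],o["tool_pos"],o["ee_rot"],o["width"],o["wrist_force"])
c2=np.array([.5433,.0150,.04]);R=Ro.from_euler('xyz',o["ee_rot"]);h=R.inv().apply(c2-o["tool_pos"])
print("heel in tool",h*100)
for d in (2,4,6,8,10,12,14):
    a=np.radians(d);r=Ro.from_rotvec([0,a,0]);print(d,a,(h-r.apply(h))*100)
E
```

```text
3.85 [0.6411 0.0518 0.0538] [ 3.14   -0.0031  0.3682] 0.011924601596605484 [0.1574 0.2547 0.5651]
heel in tool [-10.457   -0.093    1.3454]
2 0.03490658503988659 [-0.0533  0.     -0.3641]
4 0.06981317007977318 [-0.1193  0.     -0.7262]
6 0.10471975511965978 [-0.1979 -0.     -1.0857]
8 0.13962634015954636 [-0.289  -0.     -1.4422]
10 0.17453292519943295 [-0.3925  0.     -1.7954]
12 0.20943951023931956 [-0.5082 -0.     -2.1447]
14 0.24434609527920614 [-0.6361 -0.     -2.4898]
```

View pics/scene2.png

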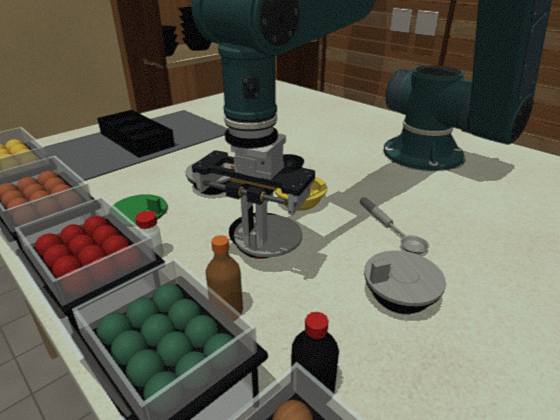

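Opening is 11.9 mm, so the tab is held. Now I tilt about the heel.

>>> drive_tool([
  [[0, 0.018, 0, -0.03, 0, -0.18, 0], [0, 0.035, 0, -0.05, 0, -0.36, 0], [0, 0.052, 0, -0.09, 0, -0.54, 0], [0, 0.07, 0, -0.12, 0, -0.73, 0], [0, 0.087, 0, -0.16, 0, -0.9, 0], [0, 0.105, 0, -0.2, 0, -1.09, 0], [0, 0.105, 0, -0.2, 0, -1.09, 0]],
])

```text
time: 4.55
tool_pos: [0.6386, 0.0508, 0.0649]
ee_rot: [3.14, -0.108, 0.368]
wrist_force: [-0.2, 0.1, -1.3]
width: 0.012
```

```bash
python3 - <<'E'
from go import *
from bench import robot
np.set_printoptions(precision=4,suppress=True)
for n in["top","scene"]:
    s=robot.snapshot(n);cv2.imwrite(f"pics/{n}3.png",s["img"]);pickle.dump(s,open(f"{n}3.pkl","wb"))
im=cv2.resize(s["img"][190:275,200:320],None,fx=6,fy=6,interpolation=cv2.INTER_CUBIC);cv2.imwrite("pics/crop3.png",np.clip(im*1.6,0,255).astype(np.uint8))
o=robot.get_obs();print(o["time"],o["tool_pos"],o["ee_rot"],o["width"],o["wrist_force"],o["wrist_torque"])
R=Ro.from_euler('xyz',o["ee_rot"]);print("heel now",o["tool_pos"]+R.apply([-.10457,-.0009,.01345]))
E
```

```text
4.65 [0.6388 0.0508 0.0646] [ 3.14   -0.1074  0.3683] 0.011765502116871298 [-0.9679 -0.2866  0.0983] [-0.095   0.2169  0.008 ]
heel now [0.5428 0.0148 0.04  ]
```

View pics/crop3.png

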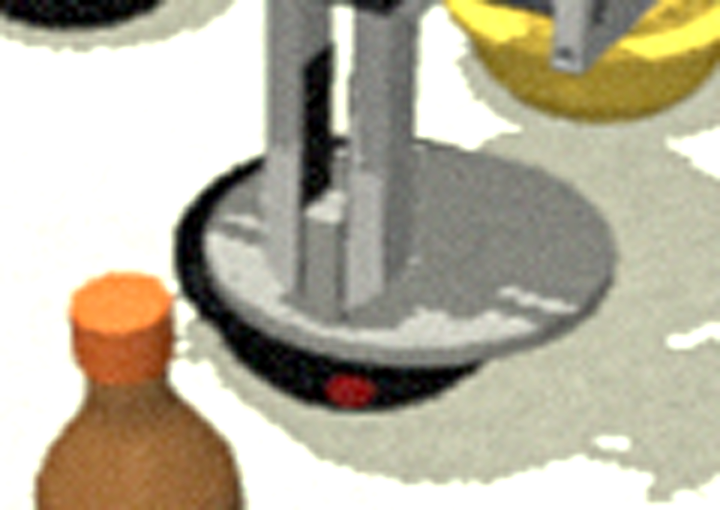

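The lid is tilted 6°, with the heel computed at z = 40 mm. I continue by the same amount.

>>> drive_tool([
  [[0, 0.018, 0, -0.03, 0, -0.18, 0], [0, 0.035, 0, -0.05, 0, -0.36, 0], [0, 0.052, 0, -0.09, 0, -0.54, 0], [0, 0.07, 0, -0.12, 0, -0.73, 0], [0, 0.087, 0, -0.16, 0, -0.9, 0], [0, 0.105, 0, -0.2, 0, -1.09, 0], [0, 0.105, 0, -0.2, 0, -1.09, 0], [0, 0.105, 0, -0.2, 0, -1.09, 0]],
])

```text
time: 5.45
tool_pos: [0.6356, 0.0496, 0.0753]
ee_rot: [3.14, -0.212, 0.368]
wrist_force: [-0.1, -0.3, 0.8]
width: 0.0119
```

```bash
python3 - <<'E'
from go import *
from bench import robot
np.set_printoptions(precision=4,suppress=True)
s=robot.snapshot("scene");cv2.imwrite(f"pics/scene4.png",s["img"]);pickle.dump(s,open("scene4.pkl","wb"))
im=cv2.resize(s["img"][190:275,200:320],None,fx=6,fy=6,interpolation=cv2.INTER_CUBIC);cv2.imwrite("pics/crop4.png",np.clip(im*1.6,0,255).astype(np.uint8))
o=robot.get_obs();print(o["time"],o["tool_pos"],o["ee_rot"],o["width"],o["wrist_force"],o["wrist_torque"])
R=Ro.from_euler('xyz',o["ee_rot"]);p=o["tool_pos"]+R.apply([-.10457,-.0009,.01345]);print("heel now",p)
print("up 1.5cm",R.inv().apply([0,0,1.5]))
lev=np.array([.6411,.0518,.0538]);yaw=21.1
print("level at .055 same xy",rel(o,lev+[0,0,.015],yaw))
print("level, over dish",rel(o,lev+[-.0059,-.0248,.015],yaw))
from dish import dish
for n in ("scene3","scene4"):
    print(dish(pickle.load(open(n+".pkl","rb")),100)[:3])
E
```

```text
5.5 [0.6356 0.0496 0.0752] [ 3.14   -0.2119  0.3684] 0.01197184823304901 [ 0.4374 -0.3485  0.429 ] [-0.103   0.259  -0.0197]
heel now [0.5425 0.0147 0.04  ]
up 1.5cm [ 0.3154  0.0023 -1.4665]
level at .055 same xy (array([ 0.0015, -0.2119, -0.    ]), array([ 0.4436, -0.0042,  0.748 ]))
level, over dish (array([ 0.0015, -0.2119, -0.    ]), array([-0.9677,  2.0974,  0.4477]))
(array([0.5937, 0.02  , 0.0637]), array([0.5924, 0.013 ]), 51)
(array([0.5938, 0.0228, 0.0661]), array([0.5923, 0.0131]), 54)
```

View pics/crop4.png

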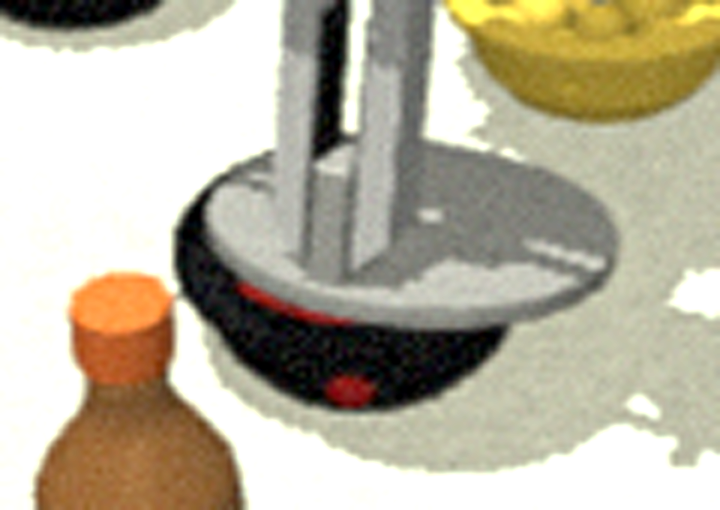

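The scene crop shows the lid tilted about 12°, the tab side raised, the far edge on the rim and the dish unmoved. Next I lift 18 mm and level.

>>> drive_tool([
  [[0, 0, 0, 0.1, 0, -0.4, 0], [0, 0, 0, 0.19, 0, -0.88, 0], [0, 0, 0, 0.29, 0, -1.35, 0], [0, 0, 0, 0.38, 0, -1.76, 0], [0, 0, 0, 0.38, 0, -1.76, 0], [0, -0.035, 0, 0.43, 0, -1.39, 0], [0, -0.07, 0, 0.47, 0, -1.02, 0], [0, -0.106, 0, 0.5, 0, -0.65, 0], [0, -0.141, 0, 0.51, 0, -0.28, 0], [0, -0.177, 0, 0.51, 0, 0.09, 0], [0.001, -0.212, 0, 0.51, 0, 0.455, 0], [0.001, -0.212, 0, 0.51, 0, 0.455, 0], [0.001, -0.212, 0, 0.51, 0, 0.455, 0]],
])

```text
time: 6.8
tool_pos: [0.6412, 0.0519, 0.0714]
ee_rot: [3.141, 0.0, 0.368]
wrist_force: [0.2, -0.3, -0.2]
width: 0.0119
```

```bash
python3 - <<'E'
from go import *
from bench import robot
np.set_printoptions(precision=4,suppress=True)
for n in["top","scene","wrist"]:
    s=robot.snapshot(n);cv2.imwrite(f"pics/{n}5.png",s["img"]);pickle.dump(s,open(f"{n}5.pkl","wb"))
    if n=="scene":
        im=cv2.resize(s["img"][190:275,200:320],None,fx=6,fy=6,interpolation=cv2.INTER_CUBIC);cv2.imwrite("pics/crop5.png",np.clip(im*1.6,0,255).astype(np.uint8))
o=robot.get_obs();print(o["time"],o["tool_pos"],o["ee_rot"],o["width"],o["wrist_force"])
lev=np.array([.6411,.0518,.0538]);yaw=21.1
print("over dish",rel(o,lev+[-.0059,-.0248,.018],yaw))
E
```

```text
6.95 [0.641  0.0516 0.0721] [ 3.1409 -0.0006  0.368 ] 0.01141653962227179 [-0.1444 -0.4537 -1.1442]
over dish (array([ 0.0007, -0.0006, -0.0003]), array([-1.4306,  2.0889,  0.0354]))
```

View pics/crop5.png

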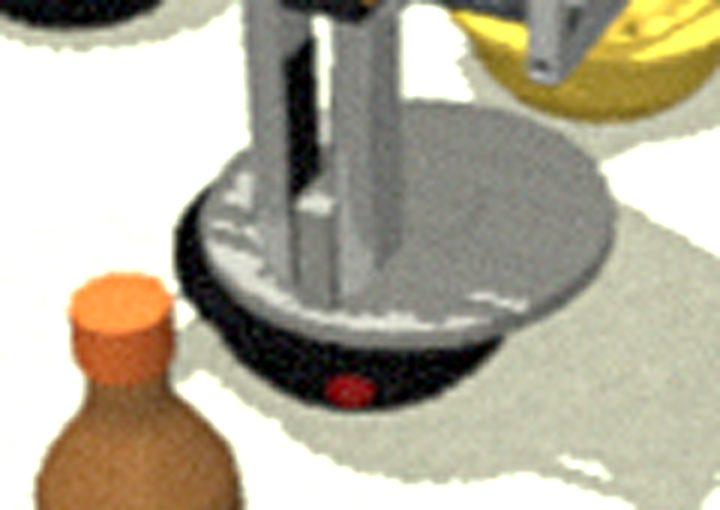

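View pics/top5.png

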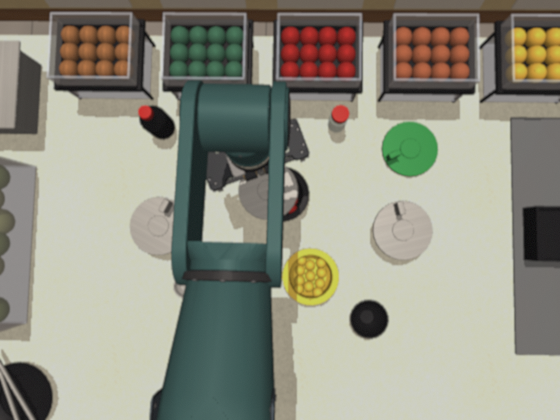

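View pics/wrist5.png

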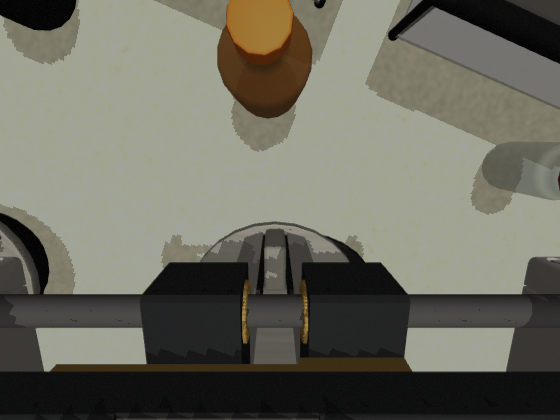

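Lid level and 18 mm clear. I move it over the dish.

>>> drive_tool([
  [[0, 0, 0, -0.2, 0.3, 0, 0], [0, 0, 0, -0.45, 0.65, 0, 0], [0, 0, 0, -0.7, 1.05, 0, 0], [0, 0, 0, -0.95, 1.4, 0, 0], [0, 0, 0, -1.2, 1.75, 0, 0], [0, 0, 0, -1.43, 2.09, 0, 0], [0, 0, 0, -1.43, 2.09, 0, 0], [0, 0, 0, -1.43, 2.09, 0, 0]],
])

```text
time: 7.75
tool_pos: [0.6352, 0.0269, 0.0722]
ee_rot: [3.141, -0.001, 0.368]
wrist_force: [0.1, 0.1, -1.8]
width: 0.0117
```

```bash
python3 - <<'E'
from go import *
from bench import robot
np.set_printoptions(precision=4,suppress=True)
for n in["top","scene"]:
    s=robot.snapshot(n);cv2.imwrite(f"pics/{n}6.png",s["img"]);pickle.dump(s,open(f"{n}6.pkl","wb"))
o=robot.get_obs();print(o["time"],o["tool_pos"],o["ee_rot"],o["width"],o["wrist_force"])
lev=np.array([.6411,.0518,.0538]);yaw=21.1
print("down",rel(o,lev+[-.0059,-.0248,0],yaw))
# overlay predicted dish outer circle and lid circle on scene
im=cv2.resize(s["img"],None,fx=6,fy=6,interpolation=cv2.INTER_CUBIC);im=np.clip(im*1.6,0,255).astype(np.uint8)
a=np.linspace(0,2*np.pi,200)
def circ(c,z,r,col):
    P=np.c_[c[0]+r*np.cos(a),c[1]+r*np.sin(a),np.full(200,z)];cv2.polylines(im,[((proj(s,P)+.5)*6).astype(np.int32)],True,col,1)
circ((.5935,.0115),.04,.058,(0,255,0));circ((.5935,.0115),.066,.06,(0,0,255));circ((.5938,.0130),.04,.058,(255,255,0))
cv2.imwrite("pics/crop6.png",im[1140:1650,1200:1920])
E
```

```text
7.85 [0.6352 0.0272 0.0722] [ 3.141  -0.0007  0.3681] 0.01151568496831031 [-0.3067  0.0257 -1.9877]
down (array([ 0.0006, -0.0007, -0.0001]), array([-0.0104,  0.0119,  1.8356]))
```

View pics/crop6.png

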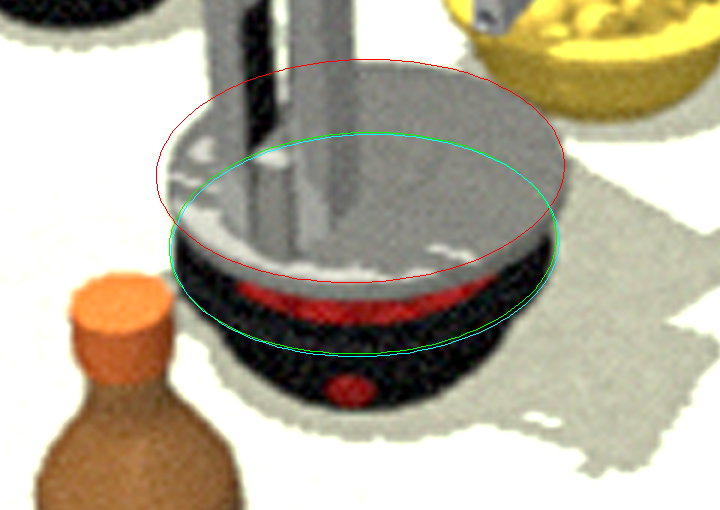

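```bash
python3 - <<'E'
from h import *
from scipy.optimize import least_squares
np.set_printoptions(precision=4,suppress=True)
def lidfit(n,zt,c0):
    s=pickle.load(open(n+".pkl","rb"));w=cloud(s)
    m=(abs(w[...,2]-zt)<.003)&(np.linalg.norm(w[...,:2]-c0,axis=-1)<.075)
    m=cv2.morphologyEx(m.astype(np.uint8),cv2.MORPH_OPEN,np.ones((2,2)))
    n_,lab,st,_=cv2.connectedComponentsWithStats(m);m=(lab==1+np.argmax(st[1:,4])).astype(np.uint8)
    hull=cv2.convexHull(max(cv2.findContours(m,0,cv2.CHAIN_APPROX_NONE)[0],key=cv2.contourArea))[:,0].astype(float)
    c=max(cv2.findContours(m,0,cv2.CHAIN_APPROX_NONE)[0],key=cv2.contourArea)[:,0].astype(float)
    P=ray(s,c,zt)[:,:2];P=P[np.linalg.norm(P-c0,axis=1)>.053]
    a=least_squares(lambda p:np.linalg.norm(P-p[:2],axis=1)-p[2],[*c0,.06],loss='soft_l1',f_scale=.0007)
    print(n,a.x,len(P),np.nanmedian(w[...,2][m>0]))
lidfit("top1",.048,np.array([.5994,.0363]));lidfit("scene1",.048,np.array([.5994,.0363]))
lidfit("scene5",.066,np.array([.5994,.0363]))
lidfit("scene6",.066,np.array([.5935,.0115]));lidfit("top6",.066,np.array([.5935,.0115]))
E
```

```text
top1 [0.5978 0.0342 0.0582] 173 0.04801110208686733
scene1 [0.5997 0.0426 0.0581] 132 0.046773655532183524
scene5 [0.5996 0.0428 0.0584] 131 0.0647779702929968
scene6 [0.5936 0.0181 0.0585] 132 0.06519151826164696
top6 [0.5912 0.0097 0.0581] 65 0.06666154255904644
```

```bash
python3 - <<'E'
from h import *
from scipy.optimize import least_squares
np.set_printoptions(precision=4,suppress=True)
def lf(n,zt,c0):
    s=pickle.load(open(n+".pkl","rb"));z=cloud(s)[...,2].astype(np.float32);z[~np.isfinite(z)]=0
    R,t=Rt(s);cam=(-R.T@t)[:2];c0=np.array(c0)
    dirc=(cam-c0)/np.linalg.norm(cam-c0)
    for it in range(3):
        pts=[]
        for a in np.radians(np.arange(0,360,3)):
            e=np.array([np.cos(a),np.sin(a)])
            if n.startswith("scene") and e@dirc>0.0: continue
            rr=np.arange(.05,.072,.0004);X=c0+rr[:,None]*e
            uv=proj(s,np.c_[X,np.full(len(X),zt)]).astype(np.float32)
            v=cv2.remap(z,uv[:,0][None],uv[:,1][None],cv2.INTER_NEAREST)[0]
            on=abs(v-zt)<.006
            if not on[:6].all() or on.all(): continue
            k=np.argmin(on)
            if (v[k:k+4]<zt-.006).all(): pts.append(X[k])
        P=np.array(pts)
        a=least_squares(lambda p:np.linalg.norm(P-p[:2],axis=1)-p[2],[*c0,.06],loss='soft_l1',f_scale=.0007)
        b=least_squares(lambda p:np.linalg.norm(P-p[:2],axis=1)-.06,c0,loss='soft_l1',f_scale=.0007);c0=b.x
    print(n,a.x,b.x,len(P))
L=[.5994,.0363];D=[.5935,.0115]
lf("top1",.048,L);lf("scene1",.048,L);lf("top5",.066,L);lf("scene5",.066,L);lf("top6",.066,D);lf("scene6",.066,D)
E
```

```text
top1 [0.5996 0.0363 0.0599] [0.5996 0.0363] 113
scene1 [0.5983 0.0384 0.0591] [0.5991 0.0393] 59
top5 [0.5996 0.0363 0.0597] [0.5999 0.0364] 69
scene5 [0.5981 0.0384 0.0593] [0.5988 0.0393] 38
top6 [0.5931 0.0115 0.0595] [0.5936 0.0116] 54
scene6 [0.5914 0.0131 0.0592] [0.5922 0.0139] 39
```

The two views put the lid within about 1 mm of the dish centre (top) and 1.6 mm (scene). I shift it 0.5 mm in x and lower it.

>>> drive_tool([
  [[0, 0, 0, 0.05, 0, 0.3, 0], [0, 0, 0, 0.05, 0, 0.6, 0], [0, 0, 0, 0.05, 0, 0.9, 0], [0, 0, 0, 0.05, 0, 1.2, 0], [0, 0, 0, 0.05, 0, 1.45, 0], [0, 0, 0, 0.05, 0, 1.6, 0], [0, 0, 0, 0.05, 0, 1.7, 0], [0, 0, 0, 0.05, 0, 1.77, 0], [0, 0, 0, 0.05, 0, 1.82, 0], [0, 0, 0, 0.05, 0, 1.82, 0]],
])

```text
time: 8.85
tool_pos: [0.6358, 0.0273, 0.054]
ee_rot: [3.141, -0.001, 0.368]
wrist_force: [0.4, -0.6, -1.5]
width: 0.0117
```

```bash
python3 - <<'E'
from go import *
from bench import robot
np.set_printoptions(precision=4,suppress=True)
s=robot.snapshot("scene");cv2.imwrite("pics/scene7.png",s["img"]);pickle.dump(s,open("scene7.pkl","wb"))
im=cv2.resize(s["img"][190:275,200:320],None,fx=6,fy=6,interpolation=cv2.INTER_CUBIC);cv2.imwrite("pics/crop7.png",np.clip(im*1.6,0,255).astype(np.uint8))
for i in range(3):
    o=robot.get_obs();print(o["time"],o["tool_pos"],o["ee_rot"],o["width"],o["wrist_force"])
E
```

```text
8.9 [0.6358 0.0273 0.054 ] [ 3.1409 -0.0009  0.3681] 0.012038360710844695 [ 0.6184  0.0329 -1.1387]
8.9 [0.6358 0.0273 0.054 ] [ 3.1409 -0.0009  0.3681] 0.012038360710844695 [ 0.6184  0.0329 -1.1387]
8.9 [0.6358 0.0273 0.054 ] [ 3.1409 -0.0009  0.3681] 0.012038360710844695 [ 0.6184  0.0329 -1.1387]
```

View pics/crop7.png

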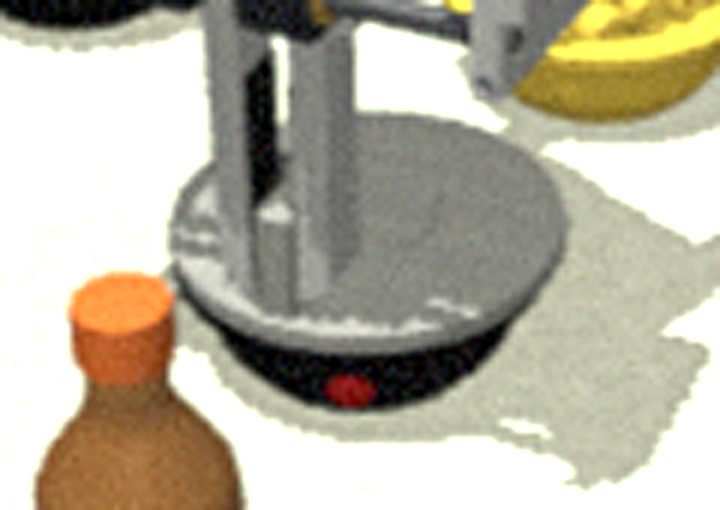

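The lid looks centred and about in contact. I press down in small steps until the force shows contact.

>>> drive_tool([
  [[0, 0, 0, 0, 0, 0.03, 0], [0, 0, 0, 0, 0, 0.05, 0], [0, 0, 0, 0, 0, 0.05, 0]],
])

```text
time: 9.2
tool_pos: [0.6359, 0.0273, 0.0538]
ee_rot: [3.141, -0.001, 0.368]
wrist_force: [-0.6, 0.2, -1.1]
width: 0.0116
```

>>> drive_tool([
  [[0, 0, 0, 0, 0, 0.04, 0], [0, 0, 0, 0, 0, 0.08, 0], [0, 0, 0, 0, 0, 0.08, 0]],
])

```text
time: 9.5
tool_pos: [0.6359, 0.0273, 0.0538]
ee_rot: [3.141, -0.001, 0.368]
wrist_force: [-1.8, 0.8, 3.7]
width: 0.012
```

Contact: 3.7 N upward, and the height has stopped changing. Release and retreat.

>>> drive_tool([
  [[0, 0, 0, 0, 0, 0, 14], [0, 0, 0, 0, 0, 0, 18], [0, 0, 0, 0, 0, 0, 25], [0, 0, 0, 0, 0, 0, 40], [0, 0, 0, 0, 0, 0, 50], [0, 0, 0, 0, 0, 0, 50], [0, 0, 0, 0, 0, -1, 50], [0, 0, 0, 0, 0, -3, 50], [0, 0, 0, 0, 0, -6, 50], [0, 0, 0, 0, 0, -10, 50], [0, 0, 0, 0, 0, -14, 50], [0, 0, 0, 0, 0, -17, 50], [0, 0, 0, -4, 0, -17, 50], [0, 0, 0, -9, 0, -17, 50], [0, 0, 0, -14, 4, -17, 50], [0, 0, 0, -18, 9, -17, 50], [0, 0, 0, -21, 13, -17, 50], [0, 0, 0, -23, 17, -17, 50], [0, 0, 0, -25, 21, -17, 50], [0, 0, 0, -26, 25, -17, 50]],
])

```text
time: 11.5
tool_pos: [0.4816, -0.2938, 0.2254]
ee_rot: [3.139, -0.003, 0.367]
wrist_force: [0.8, 0.6, -0.4]
width: 0.0467
```

```bash
python3 - <<'E'
from go import *
from bench import robot
np.set_printoptions(precision=4,suppress=True)
for n in["top","scene"]:
    s=robot.snapshot(n);cv2.imwrite(f"pics/{n}8.png",s["img"]);pickle.dump(s,open(f"{n}8.pkl","wb"))
    if n=="scene":
        im=cv2.resize(s["img"][190:275,200:320],None,fx=6,fy=6,interpolation=cv2.INTER_CUBIC);cv2.imwrite("pics/crop8.png",np.clip(im*1.6,0,255).astype(np.uint8))
    else:
        w=cloud(s);z=w[...,2];m=(abs(z-.048)<.004)&(np.linalg.norm(w[...,:2]-[.5935,.0115],axis=-1)<.07)
        c=max(cv2.findContours(m.astype(np.uint8),0,cv2.CHAIN_APPROX_NONE)[0],key=cv2.contourArea)[:,0].astype(np.float32)
        e=cv2.fitEllipse(cv2.convexHull(c.astype(np.int32)));print(e,ray(s,[e[0]],.048),m.sum())
        q=w[m];A=np.c_[q[:,:2]-[.5935,.0115],np.ones(len(q))];print("plane",np.linalg.lstsq(A,q[:,2],rcond=None)[0])
o=robot.get_obs();print(o["time"],o["tool_pos"],o["width"],o["wrist_force"])
E
```

```text
((280.0104675292969, 193.18382263183594), (57.856014251708984, 58.10139083862305), 79.95962524414062) [[0.594 0.012 0.048]] 2544
plane [0.0016 0.0026 0.0481]
11.6 [ 0.4815 -0.2974  0.2233] 0.04721841426479213 [ 0.1312  0.3253 -0.2488]
```

View pics/crop8.png

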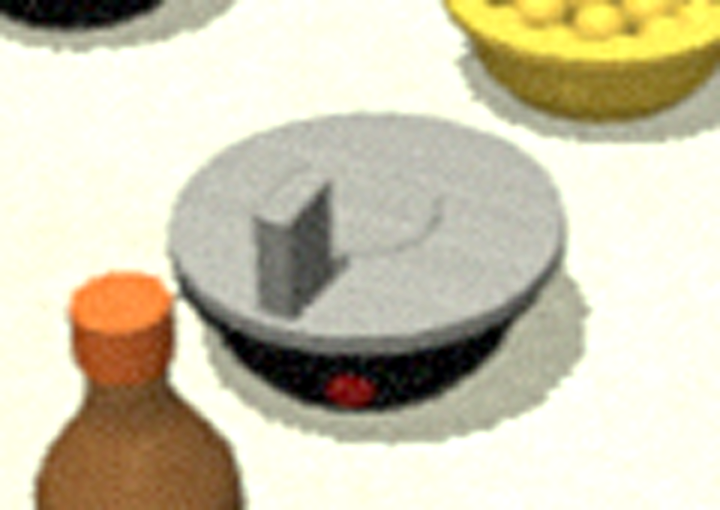

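View pics/top8.png

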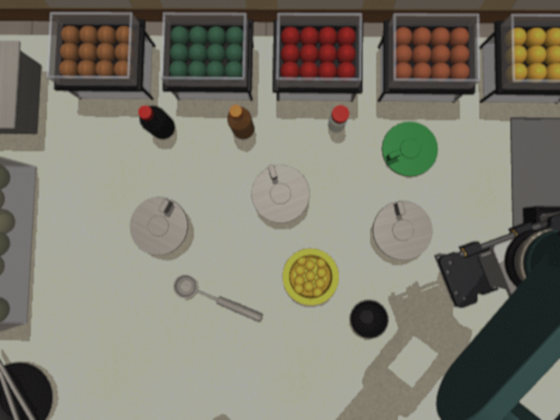

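The lid sits flat (slope under 0.3 %, top at 48.1 mm) with its centre at (0.594, 0.012), and no dish shows around it in the top view. The arm is clear of everything, so I hand in the job.

```bash
python3 - <<'E'
from bench import robot
print(robot.close_job())
E
```

```text
the job is handed in; nothing more can be done
None
```

The ajar lid now lies flat and centred on its dish, and the job is handed in. The last reading was at 11.6 s, with the arm clear of everything.

- **Moves:** I gripped the tab and raised the tab edge 12° while the heel stayed at rim height. Then I lifted the lid level, 18 mm clear, moved it about 25 mm over the dish and lowered it. It showed about 3.7 N of contact before I let go.
- **Last checks:** In the top view the lid centre is at (0.594, 0.012) and its upper face is level at 48 mm. I had measured the dish at (0.5935, 0.0115) before the move and saw no sign that it had shifted.
- **Disagreement:** The scene camera put the lid about 1.6 mm off the dish centre in x before lowering. The top view showed almost no offset. That is within the stated calibration error, so I made only a 0.5 mm correction.
- **Dish centre not re-measured:** Once the lid was on, it hid the dish rim, so I could not measure the dish's centre again.

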